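# Add a tin to the ratchet tin rail

### The arm

A 6-joint arm with a two-finger parallel gripper is mounted at the origin on a cart in front of the work surface, level with it; the furniture and walls round the work are solid. World frame = base frame: x ahead of the robot, y to its left, z up, the work surface at z = 0. Lengths are in m, angles in degrees, forces in N, time in s.
With the tool pointing down it reaches from about 0.4 to 0.825 m from the base axis. Payload 7 kg.
Tool frame: the origin (TCP) lies midway between the tips of the shut fingers; the grasp point (between the pads) lies 19 mm behind it (r.grip_point_offset is the z of the grasp point in the tool frame, in m); z points along the fingers, y is the line along which they close (so a half turn about z gives the same grasp; the last joint's range is limited). The gripper opens to 88 mm and grips with 3 to 60 N. Pads are 19 mm wide; open, the fingers measure 130 mm over their backs; the gripper's body (78 mm by 193 mm) begins 47 mm behind the grasp point.
Start: joints at [-46.69, 20.546, 0.682, 0, -70.136, -16.507], TCP at [0.304, -0.602, 0.194] pointing down, gripper open.
Joint ranges: [-176.03, 176.03], [-82.01, 121.73], [-58.28, 71.71], [-173.87, 95.51], [-174.79, -0.11], [-173.66, 173.66]. Speed limits (degrees/s): [136.94, 136.94, 172.46, 180, 180, 180].

### API

Orientations are given as [roll, pitch, yaw] about the fixed x, y, z axes, in that order (R = Rz(yaw) Ry(pitch) Rx(roll)).
In Python, from plant import r, viewer, recognise, outline_of, pinpoint gives the robot as it stands.
- The arm moves only by the tool move_arm, never from a script. Its argument "targets" is a list of rows, each a list of 2 entries, a list of its own where there are three numbers: the shift along the tool's x, y, z in cm, then the turn, a rotation vector about the tool's x, y, z in rad. A call has 1 to 5 rows; each row is the pose to reach, as a shift and turn from the pose commanded when the call began, along the tool's axes at that moment; what a row does not reach only later rows make up. A row lasts 1/8 s, in which the tool goes at most 62.5 mm and 10.7 degrees, less where a joint would pass 70% of its speed; a pose out of reach is approached as far as the arm can. A call with a gripper value outside its range is refused whole. "jaw" is the finger opening in cm, from 0 to 8.76, set as the call begins (left out, the last holds). The fingers move at their own pace and stop on an object; "squeeze" is the grip in N (left out, the last holds). Time passes only in rows, so rows that repeat a pose let the fingers close. It gives the time, the measured TCP pose, the force, the opening and the grip force at its end, in the units of the state.
- r.get_state(): the state, without advancing time (a new reading comes with each control period).
- viewer.capture(name): name is "side" or "top" or "wrist"; returns a dict with "image" (480x640x3 uint8, blue, green, red), "intrinsics" (3x3 intrinsics, pixels), "camera_from_world" (4x4, takes a point from world to camera coordinates). Camera axes: x right, y up, looking along -z (the intrinsics and any distortion apply to the point x, -y, -z); pixel columns grow to the right and rows downward; lengths in m; the calibration is good to about 2 mm. A picture is of the moment at which its call begins. There is no depth.
- r.close_job(): hands the job in; it is judged then, once.
Trained networks look in the newest picture that a camera, given by its name, has taken for a name from the list of things; names that differ only in an ending like _2 or _b are one class to them, and where a whole thing is asked for, a point or a joint stands for the part that bears it (a point fixed in the world has none). Each returns a list of dicts, best first, with "score" (0 to 1); they miss things now and then, are a little off and sometimes report something else, mostly with a low value. They report only what shows in the picture. A call takes as long as a camera call.
- recognise(label, camera): "box" ([left, top, right, bottom] in pixels, round what is visible of it).
- outline_of(label, camera): "mask" (480x640 bool, what is visible of it) and "box" ([left, top, right, bottom] in pixels, round what is visible of it).
- pinpoint(label, camera): "location" ([row, column] in pixels: a listed point, or the origin of a listed thing).
The state is a dict: "time_s": time; "joints": joint angles; "qd": joint speeds; "joint_torque": joint torques, N m; "tcp_pos": TCP position; "eef_rot": TCP orientation; "contact_force": force on the tool from outside, world axes, zero at the start; "moment": the same for the moment, N m; "gripper_width": finger opening in m; "gripper_force": force on a finger pad.
Only numpy, scipy, OpenCV 4.12 (cv2) and the standard library are available. Lean on these libraries where they do the work, as an engineer would, in place of code of your own. Each camera call takes 0.05 s, during which the arm holds its last target. There are 200 camera calls.

### The job

Add the tin standing alone in front of the tin rail to the row: press the release paddle on the rail's sliding stop and, keeping it pressed, push the stop all the way back to the foot of its bar. Then push the tin across the worktop into the gap, up against the bar beside the two tins, and push the stop up again until the row of three is held snugly. Only push and press with the fingertips or the outside of the fingers: nothing is to be gripped, lifted, tipped or carried, and leave the other things on the worktop where they are.

Things in the scene. Friction and masses are not known exactly. Their poses are not given: they have to be found in the camera images.
- rack: Tin rail fixed to the worktop: a steel bar, a wooden plate at one end, a black foot at the other. Origin on the worktop under the bar's middle; y runs along the bar to the wooden plate, x points away from the robot. Bar 16 mm wide, 30 to 45 mm up, toothed on top, front face at x = -8 mm. Fixed plate: inner face at y = 140 mm, 78 mm high, x from -78 mm. Foot: y = -140 to -152 mm, 48 mm high.
- row (a point): Where the centre of the third tin belongs: on the worktop, touching the bar (37 mm in front of its middle line; tins stand on the bare worktop against the bar's front face), third from the fixed plate. It is a fixed point of the rail.
- stop (a joint): Slide of the stop along the bar, m: jaw face at y = 40 mm - value in the rack frame; room between fixed plate and jaw is 100 mm + value. 0 to 0.105 (all the way back, at the foot); starts near 0.03. Ratchet teeth every 6 mm: towards the fixed plate it always clicks along (about 8 N) and may settle back by up to a tooth; towards the foot it moves only while the paddle is pressed (3 N plus finger friction).
- jaw_face (a point): Point on the stop's jaw face (towards the tins), 36 mm up, over the bar. The wooden jaw plate is 8 mm thick, 76 mm high, and reaches 72 mm in front of the bar's middle line. Behind it, towards the foot, is a black carriage 36 mm wide that carries the paddle and ends in the upright thumb rest; the bay between plate and thumb rest is 58 mm long along the bar and open above and to both sides.
- release (a joint): Release paddle, a sprung rocker on top of the carriage: angle in rad, 0 to 0.2 when let go (pawl in the teeth or part way up one), 0.33 fully pressed; the pawl is clear of the teeth from 0.24. Pressed straight down at paddle from 0 it sinks 10 mm in all (clear after about 7 mm) against 3 to 5 N, then meets its stop; it springs back when let go.
- paddle (a point): Point on top of the release paddle where a fingertip presses, 62 mm above the worktop at 0, 52 mm fully pressed; it moves with paddle and stop. The ribbed steel paddle is 30 mm wide across the bar and reaches 12 mm from this point towards the foot and 30 mm towards the jaw; the thumb rest's inner face is 13 mm from it, towards the foot.
- thumb_rest (a point): Point on the outer face (towards the foot) of the stop's thumb rest, 70 mm above the worktop. The thumb rest is an upright black plate 8 mm thick, 36 mm wide across the bar, 47 to 83 mm above the worktop: its inner face takes the push back to the foot, its outer face the push towards the tins. With the stop all the way back it stands just inside the lower (48 mm) foot.
- tin_a: Food tin, green and white paper label, 57.4 mm across, 72 mm high, 0.18 kg, in the rail next to the fixed plate; origin at the centre of its underside, z up.
- tin_b: A tin of the same kind, in the rail next to tin_a, on the side of the stop; origin at the centre of its underside.
- tin_c: A tin of the same kind, standing alone on the worktop, 135 to 185 mm in front of the bar: the one to be added. Origin at the centre of its underside. Pushed below half its height it slides upright.
- shaker: Small salt shaker, 44 mm across, 90 mm high, front left; a bystander.
- tuna: Flat wide tin, 86 mm across, 40 mm high, front left; a bystander.
- spoon: Steel teaspoon, 130 mm long, 11 mm high, lying front right; a bystander.
- sachet: Paper stick sachet, 62 x 24 x 9 mm, lying front right; a bystander.
- jam: Jam jar with a white lid, 76 mm across, 95 mm high, behind the rail; a bystander.

How it is judged:
By the outcome, as a careful person would: the job done as asked, in the order asked, and still so for the second after the job is handed in, with the robot touching nothing.
It also fails if it takes over 59 s, if anything falls off the work surface, if the arm or the gripper's body presses on something with over 40 N, if the wrist force passes 120 N, or if a joint passes its speed limit or range.

## Working session

There is one attempt and no reset: what is moved stays moved. The work goes in short steps, Python scripts to look and compute and a tool call to move; the robot and the scene stay as the last step left them, time stands still between calls to the robot, and variables do not carry over. Pictures are saved under pics/ and viewed, at most 10 in all, crops included, and the job is handed in when it is done.

Besides the shell and the picture viewer there is one more tool, called after ">>>" as a command line: name --argument value ..., lists and objects as JSON in quotes. move_arm: Moves the arm, as the interface text tells. Its arguments: {"type":"object","properties":{"targets":{"type":"array","items":{"type":"array"}},"jaw":{"type":"number"},"squeeze":{"type":"number"}},"required":["targets"]}

```bash
mkdir -p pics; ls; cat > h.py <<'E'
import numpy as np, cv2
from plant import r, viewer, recognise, outline_of, pinpoint
def ray(c,rc):
    K=np.array(c["intrinsics"]);T=np.array(c["camera_from_world"])
    p=np.linalg.inv(K)@np.array([rc[1],rc[0],1.]);d=np.array([p[0],-p[1],-p[2]])
    R=T[:3,:3];return -R.T@T[:3,3],R.T@d
def atz(c,rc,z):
    o,d=ray(c,rc);return o+d*(z-o[2])/d[2]
def proj(c,P):
    K=np.array(c["intrinsics"]);T=np.array(c["camera_from_world"])
    p=T[:3,:3]@np.array(P)+T[:3,3];q=K@np.array([p[0],-p[1],-p[2]]);return q[:2]/q[2]
E
python3 - <<'E'
from h import *
print(r.get_state())
for n in("top","side"):
    c=viewer.capture(n);cv2.imwrite(f"pics/{n}1.png",c["image"])
    o,_=ray(c,(240,320));print(n,o.round(3), [k for k in c])
    for l,z in [("rack",0),("row",0),("jaw_face",.036),("paddle",.06),("thumb_rest",.07),("tin_a",0),("tin_c",0),("shaker",0),("tuna",0),("spoon",0),("sachet",0),("jam",0)]:
        for q in pinpoint(l,n)[:4]:
            print(l,round(q["score"],2),np.round(q["location"]),atz(c,q["location"],z).round(4))
E
```

```text
pics
{'time_s': 0.0, 'joints': array([-4.66922495e+01,  2.05913695e+01,  6.33178714e-01, -1.95248809e-02,
       -7.01333732e+01, -1.65084527e+01]), 'qd': array([-0.01410176,  0.04491951, -0.01210914,  0.00724906,  0.00289902,
        0.07265457]), 'joint_torque': array([-9.36293945e-04, -5.82717204e+01,  2.93064594e+01,  6.99743316e+00,
        6.87775886e-03, -1.53573164e-04]), 'tcp_pos': array([ 0.3040831 , -0.60203171,  0.1933208 ]), 'eef_rot': array([ 1.79906995e+02, -8.42308994e-03, -1.53207345e+02]), 'contact_force': array([0.05958289, 0.55960734, 0.08796944]), 'moment': array([-0.03416882, -0.01891736,  0.00911662]), 'gripper_force': 0.0, 'gripper_width': 0.08811263008366006}
top [0.443 0.191 0.952] ['image', 'intrinsics', 'camera_from_world']
rack 0.77 [204. 321.] [0.6532 0.2094 0.    ]
row 0.69 [219. 322.] [0.624  0.2076 0.    ]
row 0.6 [202. 320.] [0.659  0.2095 0.    ]
jaw_face 0.76 [198. 311.] [0.6588 0.2266 0.036 ]
thumb_rest 0.63 [191. 350.] [0.6619 0.1539 0.07  ]
tin_a 0.91 [225. 294.] [0.6127 0.2636 0.    ]
tin_a 0.68 [234. 267.] [0.596  0.3157 0.    ]
tin_c 0.91 [22
[... 389 characters left out ...]
k 0.59 [247. 344.] [0.6572 0.2188 0.    ]
row 0.69 [248. 324.] [0.6199 0.2117 0.    ]
jaw_face 0.55 [229. 341.] [0.6515 0.2251 0.036 ]
jaw_face 0.39 [248. 323.] [0.6185 0.1469 0.036 ]
thumb_rest 0.94 [228. 351.] [0.6667 0.1593 0.07  ]
tin_a 0.93 [247. 247.] [0.471  0.2129 0.    ]
tin_a 0.52 [224. 318.] [0.6049 0.3149 0.    ]
tin_c 0.93 [247. 247.] [0.471  0.2129 0.    ]
tin_c 0.52 [224. 318.] [0.6049 0.3149 0.    ]
shaker 0.63 [208. 259.] [ 0.4721  0.3914 -0.    ]
tuna 0.92 [215. 218.] [0.3874 0.3546 0.    ]
spoon 0.95 [312. 198.] [ 0.4252 -0.0045  0.    ]
sachet 0.93 [314. 267.] [ 0.5334 -0.0033  0.    ]
jam 0.85 [265. 418.] [0.791  0.1538 0.    ]
jam 0.17 [208. 261.] [0.4763 0.3921 0.    ]
```

```bash
python3 - <<'E'
import cv2
a=cv2.imread("pics/top1.png")[110:380,200:470];b=cv2.imread("pics/side1.png")[130:350,170:470]
cv2.imwrite("pics/t1c.png",cv2.resize(a,(600,600),interpolation=cv2.INTER_CUBIC))
cv2.imwrite("pics/s1c.png",cv2.resize(b,(800,587),interpolation=cv2.INTER_CUBIC))
E
```

```text
(no output)
```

View pics/t1c.png

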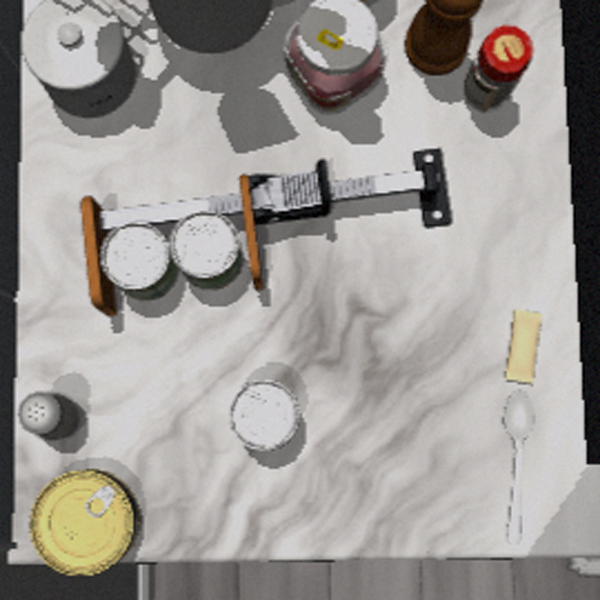

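View pics/s1c.png

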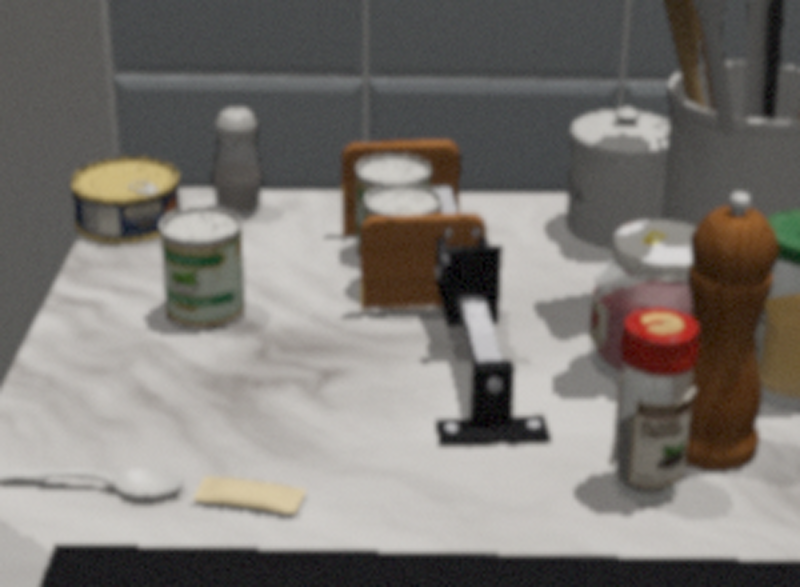

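The top view shows the rail with its plate at px (245,208) and its foot at (391,194). The stop's paddle is near (335,195), tin_c's lid is centred near (319,297), and tins a and b are at (262,225) and (292,220). The side view agrees with this. Next I'll fit the rail pose and check it with an overlay.

```bash
cat > fit.py <<'E'
from h import *
from scipy.optimize import least_squares
def W(p,P):
    c,s=np.cos(p[2]),np.sin(p[2]);return np.array([p[0]+c*P[0]-s*P[1],p[1]+s*P[0]+c*P[1],P[2]])
E
python3 - <<'E'
from fit import *
C={};obs=[]
for n in("top","side"):
    C[n]=c=viewer.capture(n)
    for l,P in [("rack",(0,0,0)),("row",(-.037,-.0035,0)),("jaw_face",(0,.04,.036,1)),("paddle",(0,-.013,.062,1)),("thumb_rest",(0,-.034,.07,1))]:
        for q in pinpoint(l,n)[:1]:
            obs.append((n,l,P,np.array(q["location"])[::-1],1.))
f=lambda u,v:(200+u/2.2222-.3,110+v/2.2222-.3)
g=lambda u,v:(170+u/2.6667-.3,130+v/2.6667-.3)
for n,l,P,px in [("top","barL",(0,.14,.045),f(101,219)),("top","barR",(0,-.14,.045),f(418,181)),
  ("top","plateL",(-.078,.145,.078),f(103,311)),("top","jawtip",(-.072,.036,.076,1),f(258,286)),
  ("top","thumbtop",(0,-.030,.083,1),f(324,166)),("top","jawback",(.018,.036,.076,1),f(245,178)),
  ("side","foottop",(0,-.152,.048),g(492,360)),("side","thumbtop",(0,-.034,.083,1),g(470,248)),
  ("side","jawtip",(-.072,.032,.076,1),g(364,217)),("side","plateL",(-.078,.14,.078),g(345,144))]:
    obs.append((n,l,P,np.array(px),2.))
pt=lambda p,P:W(p,(P[0],P[1]-(p[3] if len(P)>3 else 0),P[2]))
def res(p): return np.concatenate([w*(proj(C[n],pt(p,P))-px) for n,l,P,px,w in obs])
s=least_squares(res,[.655,.21,.12,.03],loss="soft_l1",x_scale=[.01,.01,.05,.01]);p=s.x
print(p.round(4),np.degrees(p[2]))
for n,l,P,px,w in obs: print(n,l,(proj(C[n],pt(p,P))-px).round(1))
np.save("p.npy",p)
# tin c and others from outlines
for n in C:
    for q in outline_of("tin_c",n)[:4]: 
        b=q["box"];print(n,round(q["score"],2),np.round(b),atz(C[n],((b[1]+b[3])/2,(b[0]+b[2])/2),.036).round(4))
print("c lid",atz(C["top"],(296.5,319),.072))
for n in C:
    im=cv2.resize(C[n]["image"],None,fx=2,fy=2,interpolation=cv2.INTER_CUBIC)
    L=lambda A,B,c:cv2.line(im,tuple(int(x*2) for x in proj(C[n],W(p,A))),tuple(int(x*2) for x in proj(C[n],W(p,B))),c,1)
    v=p[3]
    for x in(-.008,.008):L((x,-.14,.045),(x,.14,.045),(0,0,255))
    L((-.078,.14,.078),(.02,.14,.078),(0,255,0));L((-.072,.04-v,.076),(.02,.04-v,.076),(0,255,0));L((-.072,.04-v,.0),(-.072,.04-v,.076),(0,255,0))
    L((-.018,-.034-v,.083),(.018,-.034-v,.083),(255,0,255));L((-.018,-.152,.048),(.018,-.152,.048),(255,0,0));L((-.006,-.013-v,.062),(.006,-.013-v,.062),(255,255,0))
    cv2.imwrite(f"pics/o_{n}.png",cv2.resize(im[300:700,450:850] if n=="top" else im[320:680,450:850],(600,600) if n=="top" else (600,540)))
a=cv2.imread("pics/o_top.png");b=cv2.imread("pics/o_side.png");cv2.imwrite("pics/o.png",np.hstack([cv2.resize(a,(400,400)),cv2.resize(b,(400,400))]))
E
```

```text
[0.6533 0.2149 0.1111 0.0249] 6.365633633993659
top rack [-0.8  0. ]
top row [28.9 -5. ]
top jaw_face [1.4 6.9]
top paddle [-0.9 -1.1]
top thumb_rest [2.8 1.9]
side rack [-1.5  1.2]
side row [-2.  -2.6]
side jaw_face [ 0.6 -1.7]
side thumb_rest [-1.  -2.6]
top barL [-0.9  0.4]
top barR [ 2.3 -1.2]
top plateL [-3.3 -2.6]
top jawtip [-0.3 -3.8]
top thumbtop [0.8 6.4]
top jawback [-0.5 -2.9]
side foottop [-0.1  2.1]
side thumbtop [ 1.1 -0.2]
side jawtip [-2.5  0.5]
side plateL [-2.3  0.2]
top 0.7 [277. 204. 311. 241.] [0.6109 0.2595 0.036 ]
top 0.68 [302. 281. 336. 313.] [0.468  0.2139 0.036 ]
top 0.66 [245. 214. 279. 243.] [0.6004 0.3219 0.036 ]
side 0.82 [231. 212. 258. 257.] [0.4703 0.1957 0.036 ]
side 0.81 [308. 199. 341. 211.] [0.6188 0.3335 0.036 ]
side 0.78 [302. 186. 331. 209.] [0.6005 0.372  0.036 ]
c lid [0.46862883 0.21329588 0.072     ]
```

View pics/o.png

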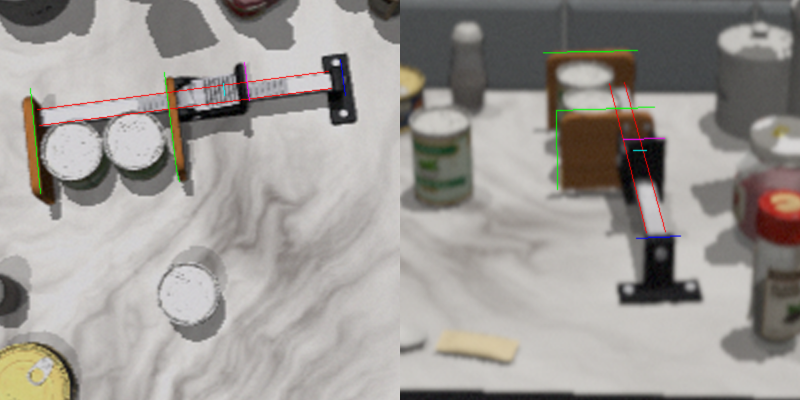

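```bash
cat > plan.py <<'E'
import numpy as np, sys, json
from fit import W
# plan(start(x,y,z,yaw), waypoints[(x,y,z,yaw,maxstep_m)]) -> calls of <=5 rows
def plan(cur,wps,per=5):
    calls=[];P=[];c=np.array(cur,float)
    for w in wps:
        t=np.array(w[:4],float);st=w[4] if len(w)>4 else .06
        n=max(int(np.ceil(np.linalg.norm(t[:3]-c[:3])/st)),int(np.ceil(abs(t[3]-c[3])/10.4)),1)
        P+=[c+(t-c)*k/n for k in range(1,n+1)];c=t
    b=np.array(cur,float)
    for i in range(0,len(P),per):
        y=np.radians(b[3]);X=np.array([np.cos(y),np.sin(y),0]);Y=np.array([np.sin(y),-np.cos(y),0]);Z=np.array([0,0,-1.])
        rows=[]
        for q in P[i:i+per]:
            d=(q-b)[:3]*100;rows.append([[round(float(d@X),2),round(float(d@Y),2),round(float(d@Z),2)],[0,0,round(float(-np.radians(q[3]-b[3])),3)]])
        print(json.dumps(rows));b=P[min(i+per,len(P))-1]
E
python3 - <<'E'
from plan import *
plan((.304,-.602,.194,-153.197),[(.45,-.3,.26,-120),(.657,.177,.24,-83.6)])
E
```

```text
[[[-4.44, 3.4, -1.1], [0, 0, -0.097]], [[-8.88, 6.79, -2.2], [0, 0, -0.193]], [[-13.32, 10.19, -3.3], [0, 0, -0.29]], [[-17.77, 13.58, -4.4], [0, 0, -0.386]], [[-22.21, 16.98, -5.5], [0, 0, -0.483]]]
[[[-5.51, 0.95, -1.1], [0, 0, -0.097]], [[-11.16, 2.15, -0.88], [0, 0, -0.167]], [[-16.81, 3.36, -0.66], [0, 0, -0.238]], [[-22.46, 4.57, -0.43], [0, 0, -0.308]], [[-28.11, 5.78, -0.21], [0, 0, -0.379]]]
[[[-5.7, -0.97, 0.22], [0, 0, -0.071]], [[-11.39, -1.93, 0.44], [0, 0, -0.141]], [[-17.09, -2.9, 0.67], [0, 0, -0.212]], [[-22.78, -3.87, 0.89], [0, 0, -0.282]], [[-28.48, -4.84, 1.11], [0, 0, -0.353]]]
```

>>> move_arm --targets '[[[-4.44,3.4,-1.1],[0,0,-0.097]],[[-8.88,6.79,-2.2],[0,0,-0.193]],[[-13.32,10.19,-3.3],[0,0,-0.29]],[[-17.77,13.58,-4.4],[0,0,-0.386]],[[-22.21,16.98,-5.5],[0,0,-0.483]]]' --jaw 0 --squeeze 5

```text
time_s: 2.62
tcp_pos: [0.4266, -0.3492, 0.2499]
eef_rot: [-180.0, 0.0, -125.3]
contact_force: [0.5, -0.1, 0.1]
gripper_width: 0.0434
gripper_force: 0.0
```

>>> move_arm --targets '[[[-5.51,0.95,-1.1],[0,0,-0.097]],[[-11.16,2.15,-0.88],[0,0,-0.167]],[[-16.81,3.36,-0.66],[0,0,-0.238]],[[-22.46,4.57,-0.43],[0,0,-0.308]],[[-28.11,5.78,-0.21],[0,0,-0.379]]]'

```text
time_s: 3.25
tcp_pos: [0.5428, -0.0865, 0.2517]
eef_rot: [-180.0, 0.0, -103.7]
contact_force: [0.6, -0.7, 0.8]
gripper_width: 0.0007
gripper_force: 0.0
```

>>> move_arm --targets '[[[-5.7,-0.97,0.22],[0,0,-0.071]],[[-11.39,-1.93,0.44],[0,0,-0.141]],[[-17.09,-2.9,0.67],[0,0,-0.212]],[[-22.78,-3.87,0.89],[0,0,-0.282]],[[-28.48,-4.84,1.11],[0,0,-0.353]]]'

```text
time_s: 3.88
tcp_pos: [0.6578, 0.1785, 0.2404]
eef_rot: [-180.0, 0.0, -83.4]
contact_force: [1.2, -0.3, 2.3]
gripper_width: 0.001
gripper_force: 0.0
```

```bash
python3 - <<'E'
from fit import *
c=viewer.capture("wrist");s=r.get_state();print(s["time_s"],s["tcp_pos"],s["eef_rot"],s["gripper_width"],s["contact_force"])
p=np.load("p.npy");v=p[3];im=c["image"].copy();print(ray(c,(240,320)))
for l in("jaw_face","paddle","thumb_rest"): print(l,[(np.round(q["location"]),round(q["score"],2)) for q in pinpoint(l,"wrist")[:2]])
L=lambda A,B,k:cv2.line(im,tuple(int(x) for x in proj(c,W(p,A))),tuple(int(x) for x in proj(c,W(p,B))),k,1)
for x in(-.008,.008):L((x,-.14,.045),(x,.14,.045),(0,0,255))
L((-.072,.04-v,.076),(.018,.04-v,.076),(0,255,0));L((-.072,.032-v,.076),(.018,.032-v,.076),(0,255,0))
L((-.018,-.034-v,.083),(.018,-.034-v,.083),(255,0,255));L((-.018,-.026-v,.083),(.018,-.026-v,.083),(255,0,255));L((-.006,-.013-v,.062),(.006,-.013-v,.062),(255,255,0))
cv2.imwrite("pics/w1.png",im)
import pickle;pickle.dump(c,open("w1.pkl","wb"))
E
```

```text
3.925 [0.65979358 0.18401796 0.23833556] [-1.79998995e+02  1.63954430e-02 -8.30791020e+01] 0.0006228427203889557 [3.57121484 3.03301197 1.37102206]
(array([0.66575248, 0.10839466, 0.43134479]), array([-0.02199425,  0.26681608, -0.96354249]))
jaw_face [(array([250., 321.]), 0.92), (array([168., 224.]), 0.41)]
paddle [(array([210., 323.]), 0.56)]
thumb_rest [(array([193., 320.]), 0.95)]
```

View pics/w1.png

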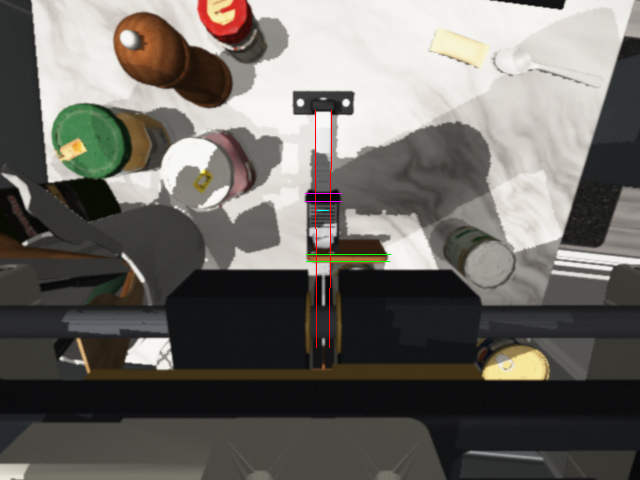

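```bash
python3 - <<'E'
from plan import *;import pickle
from h import *
p=np.load("p.npy");c=pickle.load(open("w1.pkl","rb"));v=p[3]
for P in[(0,.04-v,.036),(0,-.013-v,.062),(0,-.013-v,.058),(0,-.034-v,.07)]:print(proj(c,W(p,P)).round(1))
a=W(p,(0,-.036,0));print(a,r.get_state()["tcp_pos"])
plan((.657,.177,.24,-83.6),[(a[0],a[1],.10,-83.6,.05),(a[0],a[1],.072,-83.6,.015)])
plan((a[0],a[1],.072,-83.6),[(a[0],a[1],.0495,-83.6,.005)])
E
```

```text
[323.1 250.2]
[323.3 210.2]
[323.3 209.5]
[323.4 191.7]
[0.65731765 0.17911928 0.        ] [0.65720016 0.17775063 0.2391593 ]
[[[-0.07, -0.02, 4.67], [0, 0, -0.0]], [[-0.14, -0.04, 9.33], [0, 0, -0.0]], [[-0.21, -0.06, 14.0], [0, 0, -0.0]], [[-0.21, -0.06, 15.4], [0, 0, -0.0]], [[-0.21, -0.06, 16.8], [0, 0, -0.0]]]
[[[0.0, 0.0, 0.45], [0, 0, -0.0]], [[0.0, 0.0, 0.9], [0, 0, -0.0]], [[0.0, 0.0, 1.35], [0, 0, -0.0]], [[0.0, 0.0, 1.8], [0, 0, -0.0]], [[0.0, 0.0, 2.25], [0, 0, -0.0]]]
```

>>> move_arm --targets '[[[-0.07,-0.02,4.67],[0,0,0]],[[-0.14,-0.04,9.33],[0,0,0]],[[-0.21,-0.06,14.0],[0,0,0]],[[-0.21,-0.06,15.4],[0,0,0]],[[-0.21,-0.06,16.8],[0,0,0]]]'

```text
time_s: 4.7
tcp_pos: [0.6587, 0.1784, 0.0734]
eef_rot: [-179.9, 0.0, -83.6]
contact_force: [0.3, 0.6, 0.7]
gripper_width: 0.0006
gripper_force: 0.0
```

>>> move_arm --targets '[[[0,0,0.3],[0,0,0]],[[0,0,0.6],[0,0,0]],[[0,0,0.9],[0,0,0]],[[0,0,0.9],[0,0,0]]]'

```text
time_s: 5.2
tcp_pos: [0.6577, 0.1789, 0.0636]
eef_rot: [-180.0, 0.0, -83.6]
contact_force: [0.4, -1.1, -0.8]
gripper_width: 0.0005
gripper_force: 0.0
```

>>> move_arm --targets '[[[0,0,0.3],[0,0,0]],[[0,0,0.6],[0,0,0]],[[0,0,0.9],[0,0,0]],[[0,0,1.15],[0,0,0]],[[0,0,1.15],[0,0,0]]]'

```text
time_s: 5.82
tcp_pos: [0.6575, 0.1787, 0.0514]
eef_rot: [180.0, -0.0, -83.6]
contact_force: [0.3, 0.8, 0.2]
gripper_width: 0.0004
gripper_force: 0.0
```

>>> move_arm --targets '[[[0,0,0.15],[0,0,0]],[[0,0,0.3],[0,0,0]],[[0,0,0.3],[0,0,0]]]'

```text
time_s: 6.2
tcp_pos: [0.6576, 0.1787, 0.0486]
eef_rot: [180.0, -0.0, -83.6]
contact_force: [-0.6, 0.2, -0.1]
gripper_width: 0.0004
gripper_force: 0.0
```

```bash
python3 - <<'E'
from fit import *
s=r.get_state();print(s["tcp_pos"],s["contact_force"],s["moment"])
c=viewer.capture("wrist");s2=viewer.capture("side")
print(pinpoint("paddle","wrist")[:1],pinpoint("thumb_rest","wrist")[:1])
a=c["image"][120:420,170:470];b=s2["image"][160:310,260:410]
cv2.imwrite("pics/w2.png",np.hstack([cv2.resize(a,(400,400)),cv2.resize(b,(400,400),interpolation=cv2.INTER_CUBIC)]))
E
```

```text
[0.65758315 0.17873756 0.04864731] [-0.61119007  0.21411957 -0.07675093] [-0.03461287  0.10068708  0.01692999]
[{'location': [274.9, 321.8], 'score': 0.6}] [{'location': [247.9, 319.5], 'score': 0.8}]
```

View pics/w2.png

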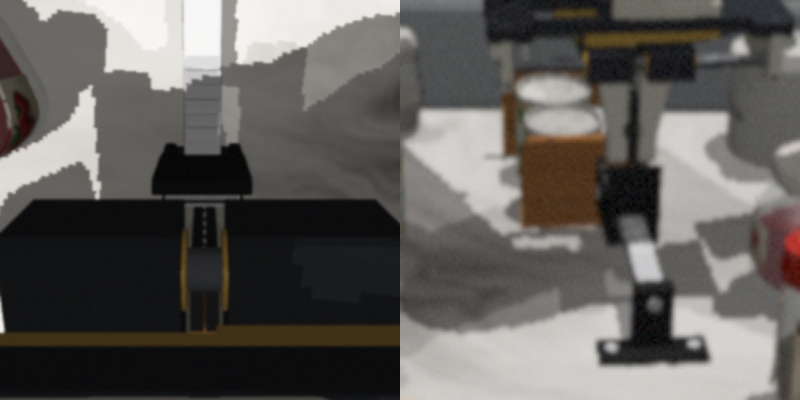

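The wrist crop shows the closed fingers coming down over the stop just in front of the thumb rest, which is at px (320,248). The side crop shows the tips hidden behind the thumb rest. No force registers yet, so I'll check the geometry now that the arm is still.

```bash
python3 - <<'E'
from fit import *
p=np.load("p.npy");v=p[3]
s=r.get_state();print(s["time_s"],s["tcp_pos"],s["contact_force"],s["joint_torque"])
for n in("wrist","top","side"):
    c=viewer.capture(n)
    for l,P in[("jaw_face",(0,.04-v,.036)),("paddle",(0,-.013-v,.062)),("paddle",(0,-.013-v,.052)),("thumb_rest",(0,-.034-v,.07)),("rack",(0,0,0))]:
        q=pinpoint(l,n)[:1];print(n,l,proj(c,W(p,P)).round(1),[(np.round(k["location"][::-1],1),round(k["score"],2)) for k in q])
    print("tcp px",proj(c,s["tcp_pos"]).round(1))
E
```

```text
6.4 [0.65767217 0.17879388 0.0488345 ] [0.82228017 0.3280103  0.15996091] [-3.47276791e-04 -6.33556008e+01  2.51891148e+01  6.01842150e+00
 -1.00042871e-03 -1.52223782e-05]
wrist jaw_face [323.2 335.9] [(array([322.8, 336.8]), 0.72)]
wrist paddle [323.3 274.7] [(array([322.7, 277.3]), 0.88)]
wrist paddle [323.3 268.4] [(array([322.7, 277.3]), 0.88)]
wrist thumb_rest [323.4 241.6] [(array([317.9, 246.9]), 0.65)]
wrist rack [323.2 292.1] [(array([318.8, 295.7]), 0.86)]
tcp px [322.8 269. ]
top jaw_face [309.5 201.4] [(array([309.2, 198.5]), 0.71)]
top paddle [337.  194.7] [(array([433.1, 321. ]), 0.39)]
top paddle [336.9 195.9] [(array([433.1, 321. ]), 0.39)]
top thumb_rest [348.3 192.2] [(array([350.1, 191.5]), 0.7)]
top rack [317.8 204.4] [(array([320. , 203.5]), 0.95)]
tcp px [336.1 196.3]
side jaw_face [341.  227.6] [(array([341.8, 226.2]), 0.97)]
side paddle [345.1 227.8] []
side paddle [344.9 232.7] []
side thumb_rest [346.8 229.1] []
side rack [341.5 247.8] [(array([340.4, 244.1]), 0.73)]
tcp px [344.9 233.9]
```

>>> move_arm --targets '[[[0,0,0.2],[0,0,0]],[[0,0,0.2],[0,0,0]]]'

```text
time_s: 7.55
tcp_pos: [0.6575, 0.1787, 0.0465]
eef_rot: [180.0, -0.0, -83.6]
contact_force: [0.7, -0.2, -0.4]
gripper_width: 0.0004
gripper_force: 0.0
```

>>> move_arm --targets '[[[0,0,0.2],[0,0,0]],[[0,0,0.2],[0,0,0]]]'

```text
time_s: 7.8
tcp_pos: [0.6575, 0.1787, 0.0445]
eef_rot: [180.0, -0.0, -83.6]
contact_force: [-0.7, 0.1, -0.4]
gripper_width: 0.0004
gripper_force: 0.0
```

```bash
python3 - <<'E'
from fit import *
p=np.load("p.npy");v=p[3]
o=[]
for n,(x0,y0) in (("side",(295,170)),("wrist",(260,210))):
    c=viewer.capture(n);im=cv2.resize(c["image"][y0:y0+120,x0:x0+100] if n=="side" else c["image"][y0:y0+144,x0:x0+120],(400,480),interpolation=cv2.INTER_CUBIC)
    k=4 if n=="side" else 400/120
    t=(proj(c,r.get_state()["tcp_pos"])-(x0,y0))*k;cv2.drawMarker(im,tuple(int(a) for a in t),(0,255,255),0,10)
    o.append(im)
cv2.imwrite("pics/z3.png",np.hstack(o))
E
```

```text
(no output)
```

View pics/z3.png

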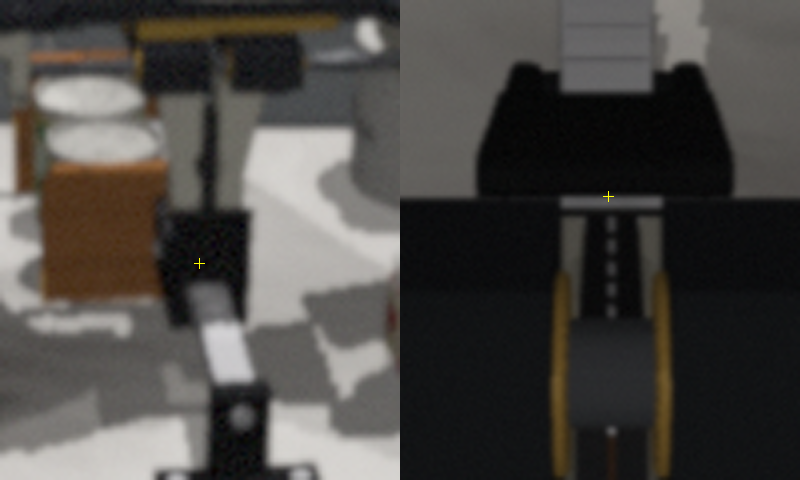

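The side zoom shows the fingers inside the bay, behind the thumb rest at crop (205,260). The wrist zoom shows the paddle's grey end beside the tips at crop (610,203). The tips look to be on the paddle, so I'll slide a little toward the foot and watch the force.

>>> move_arm --targets '[[[0.2,0,0],[0,0,0]],[[0.4,0,0],[0,0,0]],[[0.6,0,0],[0,0,0]],[[0.8,0,0],[0,0,0]],[[0.8,0,0],[0,0,0]]]'

```text
time_s: 8.52
tcp_pos: [0.6584, 0.1743, 0.0448]
eef_rot: [-179.9, 0.2, -83.6]
contact_force: [-4.9, 14.1, -0.5]
gripper_width: 0.0003
gripper_force: 6.8
```

```bash
python3 - <<'E'
from fit import *
p=np.load("p.npy");v=p[3]
s=r.get_state();print(s["time_s"],s["tcp_pos"],s["contact_force"])
for n in("wrist","side","top"):
    c=viewer.capture(n)
    for l,P in[("jaw_face",(0,.04-v,.036)),("thumb_rest",(0,-.034-v,.07)),("rack",(0,0,0))]:
        q=pinpoint(l,n)[:1];print(n,l,proj(c,W(p,P)).round(1),[(np.round(k["location"][::-1],1),round(k["score"],2)) for k in q])
E
```

```text
8.525 [0.65835233 0.17430989 0.04481733] [-4.91697348 14.05980819 -0.53091369]
wrist jaw_face [323.4 345.2] [(array([321.5, 346.1]), 0.93)]
wrist thumb_rest [323.6 252.8] [(array([318.7, 255.5]), 0.71)]
wrist rack [323.4 299.7] [(array([319. , 299.8]), 0.73)]
side jaw_face [341.  227.6] [(array([342.2, 229. ]), 0.65)]
side thumb_rest [346.8 229.1] [(array([347.5, 228.3]), 0.64)]
side rack [341.5 247.8] [(array([340.7, 248.6]), 0.82)]
top jaw_face [309.5 201.4] [(array([310.8, 198.4]), 0.73)]
top thumb_rest [348.3 192.2] [(array([350.1, 190.1]), 0.86)]
top rack [317.8 204.4] [(array([320.8, 205.7]), 0.77)]
```

>>> move_arm --targets '[[[-0.6,0,0],[0,0,0]],[[-0.6,0,0.2],[0,0,0]],[[-0.6,0,0.4],[0,0,0]],[[-0.6,0,0.4],[0,0,0]]]'

```text
time_s: 9.62
tcp_pos: [0.6577, 0.1762, 0.0404]
eef_rot: [180.0, -0.0, -83.6]
contact_force: [-0.2, 0.1, -0.2]
gripper_width: 0.0005
gripper_force: 0.0
```

```bash
python3 - <<'E'
from h import *
import time
s=r.get_state();print(s["time_s"],s["tcp_pos"],s["contact_force"],s["moment"],s["joint_torque"])
E
```

```text
9.625 [0.65768962 0.1761613  0.04037988] [-0.21293679  0.06669415 -0.2018311 ] [0.05452633 0.1015174  0.0320827 ] [ 1.06421043e-01 -6.36424828e+01  2.48776996e+01  5.94247654e+00
  3.32992407e-02  1.64973590e-03]
```

>>> move_arm --targets '[[[0,0,0.2],[0,0,0]],[[0,0,0.4],[0,0,0]],[[0,0,0.4],[0,0,0]]]'

```text
time_s: 10.0
tcp_pos: [0.6577, 0.1767, 0.0365]
eef_rot: [180.0, -0.0, -83.6]
contact_force: [0.3, 0.1, -0.1]
gripper_width: 0.0006
gripper_force: 0.0
```

```bash
python3 - <<'E'
from h import *
print(r.grip_point_offset,[a for a in dir(r) if a[0]!='_'])
c=viewer.capture("side");s=r.get_state()
im=c["image"];x0,y0=265,130
print(proj(c,s["tcp_pos"]))
z=cv2.resize(im[y0:y0+150,x0:x0+150],(600,600),interpolation=cv2.INTER_CUBIC)
cv2.drawMarker(z,tuple(int(a) for a in (proj(c,s["tcp_pos"])-(x0,y0))*4),(0,255,255),0,10)
for h in(.066,.1,.15):
  cv2.drawMarker(z,tuple(int(a) for a in (proj(c,s["tcp_pos"]+[0,0,h])-(x0,y0))*4),(0,0,255),0,10)
cv2.imwrite("pics/z4.png",z)
E
```

```text
-0.0188 ['Unreachable', 'close_job', 'get_state', 'grip_point_offset']
[344.82529625 240.34633639]
```

View pics/z4.png

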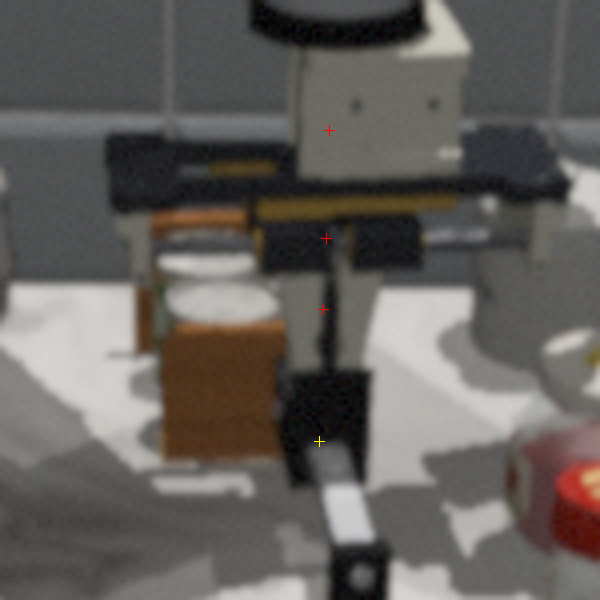

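The side crop shows the gripper's carrier blocks at row 268. The reported pose puts the body edge at row 309, so the real fingers sit roughly 20 mm higher than reported. I'll use force as the reference and keep descending.

>>> move_arm --targets '[[[0,0,0.15],[0,0,0]],[[0,0,0.3],[0,0,0]],[[0,0,0.3],[0,0,0]]]'

```text
time_s: 10.42
tcp_pos: [0.6577, 0.1767, 0.0335]
eef_rot: [180.0, -0.0, -83.6]
contact_force: [0.8, -0.7, 0.3]
gripper_width: 0.0005
gripper_force: 0.0
```

>>> move_arm --targets '[[[0,0,0.15],[0,0,0]],[[0,0,0.3],[0,0,0]],[[0,0,0.3],[0,0,0]]]'

```text
time_s: 10.8
tcp_pos: [0.6583, 0.1771, 0.0314]
eef_rot: [-179.9, 0.0, -83.6]
contact_force: [-0.3, 0.7, 4.7]
gripper_width: 0.0002
gripper_force: 2.1
```

>>> move_arm --targets '[[[0,0,0.15],[0,0,0]],[[0,0,0.3],[0,0,0]],[[0,0,0.3],[0,0,0]]]'

```text
time_s: 11.18
tcp_pos: [0.6587, 0.1775, 0.0286]
eef_rot: [-179.9, 0.0, -83.6]
contact_force: [-0.5, 1.8, 4.3]
gripper_width: 0.0009
gripper_force: 3.4
```

>>> move_arm --targets '[[[0,0,0.15],[0,0,0]],[[0,0,0.3],[0,0,0]],[[0,0,0.3],[0,0,0]]]'

```text
time_s: 11.55
tcp_pos: [0.6589, 0.1775, 0.0256]
eef_rot: [-179.9, 0.0, -83.6]
contact_force: [0.7, 2.0, 4.9]
gripper_width: 0.0008
gripper_force: 3.5
```

>>> move_arm --targets '[[[0,0,0.15],[0,0,0]],[[0,0,0.3],[0,0,0]],[[0,0,0.3],[0,0,0]]]'

```text
time_s: 11.92
tcp_pos: [0.659, 0.1775, 0.0227]
eef_rot: [-179.9, 0.0, -83.5]
contact_force: [-0.8, 2.4, 4.7]
gripper_width: 0.0005
gripper_force: 4.4
```

>>> move_arm --targets '[[[0,0,0.1],[0,0,0]],[[0,0,0.2],[0,0,0]],[[0,0,0.2],[0,0,0]]]'

```text
time_s: 12.3
tcp_pos: [0.6591, 0.1775, 0.0214]
eef_rot: [-179.8, 0.0, -83.5]
contact_force: [-1.4, 1.6, 10.2]
gripper_width: 0.0006
gripper_force: 7.1
```

>>> move_arm --targets '[[[0.5,0,0],[0,0,0]],[[1.0,0,0],[0,0,0]],[[1.5,0,0],[0,0,0]],[[2.0,0,0],[0,0,0]]]'

```text
time_s: 12.8
tcp_pos: [0.6613, 0.1576, 0.0214]
eef_rot: [-179.8, 0.1, -83.5]
contact_force: [-2.3, 3.1, 10.5]
gripper_width: 0.0008
gripper_force: 7.5
```

>>> move_arm --targets '[[[0.7,0,0],[0,0,0]],[[1.4,0,0],[0,0,0]],[[2.1,0,0],[0,0,0]],[[2.8,0,0],[0,0,0]],[[3.5,0,0],[0,0,0]]]'

```text
time_s: 13.42
tcp_pos: [0.6653, 0.1227, 0.0214]
eef_rot: [-179.8, 0.0, -83.5]
contact_force: [-1.7, 2.6, 9.4]
gripper_width: 0.0003
gripper_force: 7.5
```

>>> move_arm --targets '[[[0.5,0,0],[0,0,0]],[[1.0,0,0],[0,0,0]],[[1.5,0,0],[0,0,0]],[[2.0,0,0],[0,0,0]]]'

```text
time_s: 13.92
tcp_pos: [0.6675, 0.1028, 0.0214]
eef_rot: [-179.8, 0.0, -83.5]
contact_force: [-1.7, 3.5, 10.0]
gripper_width: 0.0008
gripper_force: 7.5
```

>>> move_arm --targets '[[[0.4,0,0],[0,0,0]],[[0.8,0,0],[0,0,0]],[[1.1,0,0],[0,0,0]],[[1.4,0,0],[0,0,0]],[[1.4,0,0],[0,0,0]]]'

```text
time_s: 14.55
tcp_pos: [0.6684, 0.0961, 0.0214]
eef_rot: [-179.7, 0.5, -83.5]
contact_force: [-12.0, 31.4, 13.4]
gripper_width: 0.0003
gripper_force: 19.4
```

```bash
python3 - <<'E'
from fit import *
p=np.load("p.npy")
for n in("side","top"):
    c=viewer.capture(n)
    for v in(.10,.105):print(v,[proj(c,W(p,P)).round(1) for P in((0,.04-v,.036),(0,-.034-v,.07))])
    print([(l,np.round(k["location"][::-1],1),round(k["score"],2)) for l in("jaw_face","thumb_rest") for k in pinpoint(l,n)[:1]])
E
```

```text
0.1 [array([346.3, 246.3]), array([353. , 249.6])]
0.105 [array([346.7, 247.6]), array([353.4, 251.1])]
[('jaw_face', array([347.5, 245.4]), 0.83), ('thumb_rest', array([354.4, 253.6]), 0.87)]
0.1 [array([348.2, 196.4]), array([388.5, 187.1])]
0.105 [array([350.8, 196.1]), array([391.1, 186.7])]
[('jaw_face', array([349.6, 192.6]), 0.9)]
```

The force climbs to 31 N and the networks put v at about 0.104, so the stop is at the foot. I'll back off, lift, and go behind tin_c.

>>> move_arm --targets '[[[-1.1,0,0],[0,0,0]],[[-1.1,0,-1.0],[0,0,0]],[[-1.1,0,-4.0],[0,0,0]],[[-1.1,0,-9.0],[0,0,0]],[[-1.1,0,-9.0],[0,0,0]]]' --jaw 3

```text
time_s: 15.48
tcp_pos: [0.6691, 0.0992, 0.1145]
eef_rot: [-179.6, 0.1, -83.6]
contact_force: [-0.3, 0.8, 0.0]
gripper_width: 0.0303
gripper_force: 0.0
```

```bash
python3 - <<'E'
from plan import *
from h import *
p=np.load("p.npy");s=r.get_state();print(s["time_s"],s["tcp_pos"],s["eef_rot"],s["gripper_width"])
c=viewer.capture("top")
for q in outline_of("tin_c","top")[:4]:
    b=q["box"];print(round(q["score"],2),np.round(b),atz(c,((b[1]+b[3])/2,(b[0]+b[2])/2),.036).round(4))
print("thumb",[(np.round(k["location"][::-1],1)) for k in pinpoint("thumb_rest","top")[:1]],"jaw",[(np.round(k["location"][::-1],1)) for k in pinpoint("jaw_face","top")[:1]])
yw=np.degrees(p[2]);a=W(p,(-.249,.019,0));print(a)
b=W(p,(0,-.116,0))
plan((b[0],b[1],.1095,yw-90),[(a[0],a[1],.1095,yw),(a[0],a[1],.02,yw,.04),(a[0],a[1],.0,yw,.01)])
E
```

```text
15.475 [0.66905951 0.09918966 0.11445357] [-1.79612245e+02  6.76009274e-02 -8.35905510e+01] 0.0302646269136048
thumb [array([389.8, 186.1])] jaw [array([349. , 190.5])]
[0.40375483 0.20617284 0.        ]
[[[-1.5, 2.77, 0.0], [0, 0, -0.175]], [[-3.0, 5.53, 0.0], [0, 0, -0.349]], [[-4.5, 8.3, 0.0], [0, 0, -0.524]], [[-6.0, 11.07, 0.0], [0, 0, -0.698]], [[-7.5, 13.83, 0.0], [0, 0, -0.873]]]
[[[-3.08, 0.63, 0.0], [0, 0, -0.175]], [[-6.17, 1.26, 0.0], [0, 0, -0.349]], [[-9.25, 1.89, 0.0], [0, 0, -0.524]], [[-12.33, 2.52, 0.0], [0, 0, -0.698]], [[-12.33, 2.52, 2.98], [0, 0, -0.698]]]
[[[0.0, 0.0, 2.98], [0, 0, -0.0]], [[0.0, 0.0, 5.97], [0, 0, -0.0]], [[0.0, 0.0, 6.97], [0, 0, -0.0]], [[0.0, 0.0, 7.97], [0, 0, -0.0]]]
```

>>> move_arm --targets '[[[-1.5,2.77,0.0],[0,0,-0.175]],[[-3.0,5.53,0.0],[0,0,-0.349]],[[-4.5,8.3,0.0],[0,0,-0.524]],[[-6.0,11.07,0.0],[0,0,-0.698]],[[-7.5,13.83,0.0],[0,0,-0.873]]]'

```text
time_s: 16.3
tcp_pos: [0.5191, 0.1579, 0.1084]
eef_rot: [179.9, 0.1, -33.3]
contact_force: [0.4, 0.4, 0.4]
gripper_width: 0.0302
gripper_force: 0.0
```

>>> move_arm --targets '[[[-3.08,0.63,0.0],[0,0,-0.175]],[[-6.17,1.26,0.0],[0,0,-0.349]],[[-9.25,1.89,0.0],[0,0,-0.524]],[[-12.33,2.52,0.0],[0,0,-0.698]],[[-12.33,2.52,0.0],[0,0,-0.698]]]'

```text
time_s: 16.92
tcp_pos: [0.4023, 0.2052, 0.1091]
eef_rot: [179.9, 0.1, 6.6]
contact_force: [0.1, -0.5, -0.0]
gripper_width: 0.0297
gripper_force: 0.0
```

```bash
python3 - <<'E'
from h import *
s=r.get_state();print(s["time_s"],s["tcp_pos"],s["eef_rot"],s["joints"].round(1),s["contact_force"])
im=[]
for n in("top","side"):
    c=viewer.capture(n)
    for k in pinpoint("tin_c",n)[:4]:print(n,round(k["score"],2),np.round(k["location"]),atz(c,k["location"],0).round(4))
    i=c["image"][110:380,180:450] if n=="top" else c["image"][100:330,180:410]
    i=cv2.resize(i,(400,400),interpolation=cv2.INTER_CUBIC);im.append(i)
cv2.imwrite("pics/a5.png",np.hstack(im))
E
```

```text
16.925 [0.40229674 0.20517388 0.10905556] [1.79944431e+02 8.34056727e-02 6.61696900e+00] [ 52.1   3.8 -33.3  -0.  -53.   44.5] [ 0.08952047 -0.4890824  -0.02825279]
top 0.87 [295. 318.] [0.4736 0.2168 0.    ]
top 0.57 [231. 265.] [0.6017 0.3201 0.    ]
top 0.57 [225. 294.] [0.6121 0.2632 0.    ]
side 0.84 [223. 316.] [0.6018 0.3196 0.    ]
side 0.77 [246. 248.] [0.4739 0.2146 0.    ]
```

View pics/a5.png

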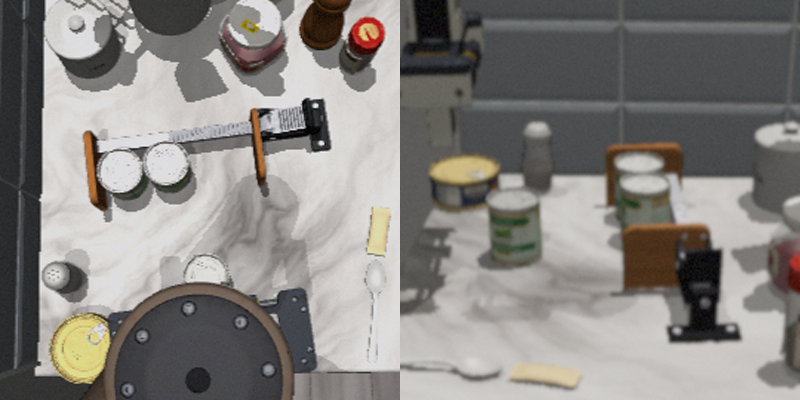

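Top view: the stop is at the foot, and tin_c is at crop (205,268), just ahead of the gripper. Tins a and b are undisturbed. I'll lower behind the tin, with the real tip taken as TCP + 30 mm.

>>> move_arm --targets '[[[0,0,4],[0,0,0]],[[0,0,8],[0,0,0]],[[0,0,10],[0,0,0]],[[0,0,10.5],[0,0,0]],[[0,0,10.5],[0,0,0]]]'

```text
time_s: 17.75
tcp_pos: [0.4046, 0.2054, 0.0048]
eef_rot: [180.0, 0.0, 6.4]
contact_force: [0.5, 0.7, 1.2]
gripper_width: 0.0298
gripper_force: 0.0
```

>>> move_arm --targets '[[[0,0,0.4],[0,0,0]],[[0,0,0.8],[0,0,0]],[[0,0,1.2],[0,0,0]],[[0,0,1.2],[0,0,0]]]'

```text
time_s: 18.25
tcp_pos: [0.4039, 0.2054, -0.0074]
eef_rot: [180.0, 0.0, 6.4]
contact_force: [-0.1, -0.6, 0.1]
gripper_width: 0.03
gripper_force: 0.0
```

```bash
python3 - <<'E'
from plan import *
from h import *
p=np.load("p.npy");s=r.get_state();print(s["time_s"],s["tcp_pos"],s["eef_rot"])
yw=np.degrees(p[2]);P=lambda x,y,z=-.0075:(*W(p,(x,y,0))[:2],z,yw)
plan(P(-.249,.019),[P(-.235,.019)+(.007,),P(-.215,.019)+(.007,)]) 
print();plan(P(-.215,.019),[P(-.085,-.009)+(.01,)])
E
```

```text
18.25 [ 0.40392308  0.20537842 -0.00742245] [1.79983468e+02 1.83266977e-02 6.43227189e+00]
[[[0.47, 0.0, 0.0], [0, 0, -0.0]], [[0.93, 0.0, 0.0], [0, 0, -0.0]], [[1.4, 0.0, 0.0], [0, 0, -0.0]], [[2.07, -0.0, 0.0], [0, 0, -0.0]], [[2.73, 0.0, 0.0], [0, 0, -0.0]]]
[[[0.67, -0.0, 0.0], [0, 0, -0.0]]]

[[[0.93, 0.2, 0.0], [0, 0, -0.0]], [[1.86, 0.4, 0.0], [0, 0, -0.0]], [[2.79, 0.6, 0.0], [0, 0, -0.0]], [[3.71, 0.8, 0.0], [0, 0, -0.0]], [[4.64, 1.0, 0.0], [0, 0, -0.0]]]
[[[0.93, 0.2, 0.0], [0, 0, -0.0]], [[1.86, 0.4, 0.0], [0, 0, -0.0]], [[2.79, 0.6, 0.0], [0, 0, -0.0]], [[3.71, 0.8, 0.0], [0, 0, -0.0]], [[4.64, 1.0, 0.0], [0, 0, -0.0]]]
[[[0.93, 0.2, 0.0], [0, 0, -0.0]], [[1.86, 0.4, 0.0], [0, 0, -0.0]], [[2.79, 0.6, 0.0], [0, 0, -0.0]], [[3.71, 0.8, 0.0], [0, 0, -0.0]]]
```

>>> move_arm --targets '[[[0.7,0,0],[0,0,0]],[[1.4,0,0],[0,0,0]],[[2.0,0,0],[0,0,0]],[[2.7,0,0],[0,0,0]],[[3.4,0,0],[0,0,0]]]'

```text
time_s: 18.88
tcp_pos: [0.4383, 0.2093, -0.0073]
eef_rot: [180.0, 0.0, 6.4]
contact_force: [-0.1, 0.5, 0.7]
gripper_width: 0.0302
gripper_force: 0.4
```

>>> move_arm --targets '[[[0.7,0,0],[0,0,0]],[[1.4,0.05,0],[0,0,0]],[[2.1,0.2,0],[0,0,0]],[[2.8,0.4,0],[0,0,0]],[[3.5,0.6,0],[0,0,0]]]'

```text
time_s: 19.5
tcp_pos: [0.4738, 0.2071, -0.0073]
eef_rot: [180.0, 0.0, 6.4]
contact_force: [-0.6, 0.0, 0.7]
gripper_width: 0.0299
gripper_force: 0.3
```

```bash
cat > look.py <<'E'
from fit import *
p=np.load("p.npy");s=r.get_state();print(s["time_s"],s["tcp_pos"].round(4),s["contact_force"].round(1))
I=lambda q:(np.array([[np.cos(p[2]),np.sin(p[2])],[-np.sin(p[2]),np.cos(p[2])]])@(np.array(q)[:2]-p[:2])).round(4)
print("tcp rack",I(s["tcp_pos"]))
for n in("top","side"):
    c=viewer.capture(n);cv2.imwrite(f"pics/last_{n}.png",c["image"])
    for k in pinpoint("tin_c",n)[:4]:print(n,round(k["score"],2),np.round(k["location"]),I(atz(c,k["location"],0)))
E
python3 look.py
```

```text
19.5 [ 0.4738  0.2071 -0.0073] [-0.6  0.   0.7]
tcp rack [-0.1793  0.0122]
top 0.87 [236. 270.] [-0.0508  0.1027]
top 0.66 [224. 293.] [-0.0327  0.0546]
side 0.89 [223. 316.] [-0.0391  0.1121]
side 0.82 [248. 267.] [-0.142   0.0113]
side 0.61 [239. 320.] [-0.0384  0.041 ]
```

>>> move_arm --targets '[[[0.9,0.2,0],[0,0,0]],[[1.8,0.4,0],[0,0,0]],[[2.7,0.6,0],[0,0,0]],[[3.6,0.8,0],[0,0,0]],[[4.5,1.0,0],[0,0,0]]]'

```text
time_s: 20.32
tcp_pos: [0.5198, 0.2022, -0.0073]
eef_rot: [180.0, 0.0, 6.4]
contact_force: [-0.2, 0.5, 0.6]
gripper_width: 0.0299
gripper_force: 0.4
```

>>> move_arm --targets '[[[0.8,0.2,0],[0,0,0]],[[1.6,0.4,0],[0,0,0]],[[2.4,0.6,0],[0,0,0]],[[3.2,0.8,0],[0,0,0]],[[4.0,1.0,0],[0,0,0]]]'

```text
time_s: 20.95
tcp_pos: [0.5606, 0.1968, -0.0073]
eef_rot: [180.0, 0.0, 6.4]
contact_force: [-0.9, 0.1, 0.6]
gripper_width: 0.03
gripper_force: 0.3
```

```bash
python3 look.py
```

```text
20.95 [ 0.5606  0.1968 -0.0073] [-0.9  0.1  0.6]
tcp rack [-0.0942 -0.0077]
side 0.86 [235. 321.] [-0.0351  0.055 ]
side 0.63 [256. 310.] [-0.0637 -0.0271]
```

>>> move_arm --targets '[[[0.5,0,0],[0,0,0]],[[1.0,0,0],[0,0,0]],[[1.5,0,0],[0,0,0]],[[1.8,0,0],[0,0,0]],[[1.8,0,0],[0,0,0]]]'

```text
time_s: 21.78
tcp_pos: [0.5783, 0.199, -0.0073]
eef_rot: [-180.0, -0.0, 6.4]
contact_force: [-0.6, 0.5, 0.8]
gripper_width: 0.0298
gripper_force: 0.0
```

>>> move_arm --targets '[[[0.2,0,0],[0,0,0]],[[0.4,0,0],[0,0,0]],[[0.6,0,0],[0,0,0]],[[0.6,0,0],[0,0,0]]]'

```text
time_s: 22.28
tcp_pos: [0.5841, 0.1996, -0.0072]
eef_rot: [-180.0, -0.0, 6.4]
contact_force: [0.9, -0.8, 0.1]
gripper_width: 0.0299
gripper_force: 0.0
```

```bash
python3 look.py; python3 - <<'E'
import cv2,numpy as np
a=cv2.imread("pics/last_top.png")[150:300,230:430];b=cv2.imread("pics/last_side.png")[170:290,270:430]
cv2.imwrite("pics/a6.png",np.hstack([cv2.resize(a,(400,300),interpolation=2),cv2.resize(b,(400,300),interpolation=2)]))
E
```

```text
22.275 [ 0.5841  0.1996 -0.0072] [ 0.9 -0.8  0.1]
tcp rack [-0.0705 -0.0075]
```

View pics/a6.png

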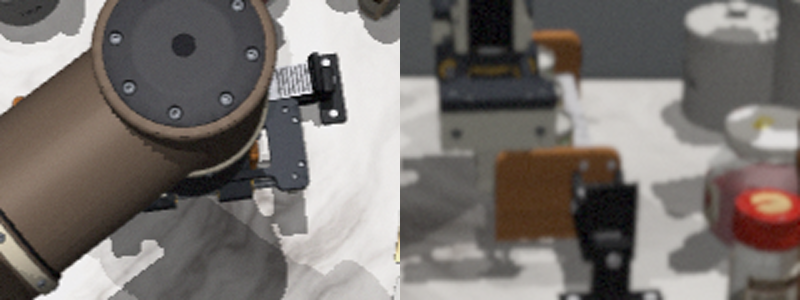

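Both views are blocked by the arm: it covers the tins from above and the jaw hides the tin from the side. I'll measure through the wrist camera instead.

```bash
cat > lw.py <<'E'
from fit import *
p=np.load("p.npy")
I=lambda q:(np.array([[np.cos(p[2]),np.sin(p[2])],[-np.sin(p[2]),np.cos(p[2])]])@(np.array(q)[:2]-p[:2])).round(4)
c=viewer.capture("wrist");cv2.imwrite("pics/last_wrist.png",c["image"])
for k in pinpoint("tin_c","wrist")[:4]:print("pin",round(k["score"],2),np.round(k["location"]),I(atz(c,k["location"],0)))
for k in outline_of("tin_c","wrist")[:4]:
    m=k["mask"];b=k["box"];print("out",round(k["score"],2),np.round(b),m.sum())
for P in((-.037,.1113),(-.037,.0539),(-.037,-.0075)):
    print(P,proj(c,W(p,(*P,0))).round(),proj(c,W(p,(*P,.072))).round())
E
python3 lw.py
```

```text
pin 0.83 [217. 326.] [-0.0381 -0.0085]
pin 0.59 [213. 210.] [-0.0359  0.0533]
out 0.69 [ 60. 163. 264. 305.] 18728
(-0.037, 0.1113) [103. 215.] [-27. 257.]
(-0.037, 0.0539) [210. 215.] [143. 257.]
(-0.037, -0.0075) [324. 215.] [324. 257.]
```

>>> move_arm --targets '[[[0.15,0,0],[0,0,0]],[[0.3,0,0],[0,0,0]],[[0.3,0,0],[0,0,0]]]'

```text
time_s: 23.0
tcp_pos: [0.5854, 0.1995, -0.0074]
eef_rot: [180.0, 0.1, 6.4]
contact_force: [-5.9, -0.1, 3.5]
gripper_width: 0.03
gripper_force: 3.4
```

>>> move_arm --targets '[[[-1.0,0,0],[0,0,0]],[[-3.0,0,0],[0,0,0]],[[-6.0,0,0],[0,0,0]],[[-6.0,0,-5],[0,0,0]],[[-6.0,0,-10.5],[0,0,0]]]'

```text
time_s: 23.62
tcp_pos: [0.5263, 0.1928, 0.0985]
eef_rot: [179.9, 0.1, 6.5]
contact_force: [0.4, 1.3, -0.4]
gripper_width: 0.0299
gripper_force: 0.0
```

```bash
python3 lw.py; python3 - <<'E'
from plan import *
from h import *
import pickle
c=pickle.load(open("w1.pkl","rb"));p=np.load("p.npy")
for rc in((48,250),(90,212),(140,150)):print(rc,atz(c,rc,0).round(3))
print(r.get_state()["tcp_pos"],r.get_state()["eef_rot"])
yw=np.degrees(p[2]);a=W(p,(-.128,-.008,0));b=W(p,(0,-.166,0));print(a,b)
for y2 in(yw-90,):
  plan((a[0],a[1],.098,yw),[(b[0],b[1],.098,y2),(b[0],b[1],.04,y2,.03),(b[0],b[1],.029,y2,.006)])
E
```

```text
pin 0.92 [114. 324.] [-0.0357 -0.0082]
pin 0.88 [117. 170.] [-0.0381  0.1132]
pin 0.78 [114. 244.] [-0.0359  0.0544]
pin 0.45 [ 64. 308.] [-0.0002  0.0036]
out 0.8 [ 72.  58. 198. 158.] 8977
out 0.71 [168.  54. 281. 157.] 8579
out 0.63 [274.  46. 372. 153.] 7943
out 0.23 [391.   0. 564. 162.] 14120
(-0.037, 0.1113) [172. 115.] [120. 106.]
(-0.037, 0.0539) [245. 115.] [218. 106.]
(-0.037, -0.0075) [323. 116.] [323. 106.]
(48, 250) [0.759 0.016 0.   ]
(90, 212) [0.799 0.064 0.   ]
(140, 150) [0.871 0.128 0.   ]
[0.52907749 0.19469842 0.10143622] [-179.79236845   -0.37676294    6.45848194]
[0.52700238 0.19275492 0.        ] [0.67173112 0.04992078 0.        ]
[[[1.42, 1.76, 0.0], [0, 0, 0.175]], [[2.84, 3.51, 0.0], [0, 0, 0.349]], [[4.27, 5.27, 0.0], [0, 0, 0.524]], [[5.69, 7.02, 0.0], [0, 0, 0.698]], [[7.11, 8.78, 0.0], [0, 0, 0.873]]]
[[[2.26, 0.04, 0.0], [0, 0, 0.175]], [[4.52, 0.08, 0.0], [0, 0, 0.349]], [[6.78, 0.12, 0.0], [0, 0, 0.524]], [[9.04, 0.16, 0.0], [0, 0, 0.698]], [[9.04, 0.16, 2.9], [0, 0, 0.698]]]
[[[0.0, 0.0, 2.9], [0, 0, -0.0]], [[0.0, 0.0, 3.45], [0, 0, -0.0]], [[0.0, 0.0, 4.0], [0, 0, -0.0]]]
```

```bash
python3 - <<'E'
from plan import *
from h import *
p=np.load("p.npy");yw=np.degrees(p[2]);a=W(p,(-.129,-.008,0));b=W(p,(0,-.168,0));s=r.get_state();print(s["tcp_pos"],s["eef_rot"],b)
plan((a[0],a[1],.098,yw),[(b[0],b[1],.098,yw,.052),(b[0],b[1],.04,yw,.03),(b[0],b[1],.027,yw,.006)])
E
```

```text
[0.52907749 0.19469842 0.10143622] [-179.79236845   -0.37676294    6.45848194] [0.67195286 0.04793311 0.        ]
[[[3.22, 4.0, 0.0], [0, 0, -0.0]], [[6.45, 8.0, 0.0], [0, 0, -0.0]], [[9.67, 12.0, 0.0], [0, 0, -0.0]], [[12.9, 16.0, 0.0], [0, 0, -0.0]], [[12.9, 16.0, 2.9], [0, 0, -0.0]]]
[[[0.0, 0.0, 2.9], [0, 0, -0.0]], [[0.0, 0.0, 3.33], [0, 0, -0.0]], [[0.0, 0.0, 3.77], [0, 0, -0.0]], [[0.0, 0.0, 4.2], [0, 0, -0.0]]]
```

>>> move_arm --targets '[[[3.22,4.0,0.0],[0,0,0]],[[6.45,8.0,0.0],[0,0,0]],[[9.67,12.0,0.0],[0,0,0]],[[12.9,16.0,0.0],[0,0,0]],[[12.9,16.0,0.0],[0,0,0]]]' --jaw 0 --squeeze 20

```text
time_s: 24.4
tcp_pos: [0.6743, 0.0457, 0.0956]
eef_rot: [180.0, 0.1, 6.2]
contact_force: [-0.8, 0.3, -0.8]
gripper_width: 0.0006
gripper_force: 0.0
```

>>> move_arm --targets '[[[0,0,3],[0,0,0]],[[0,0,5.5],[0,0,0]],[[0,0,6.3],[0,0,0]],[[0,0,7.1],[0,0,0]],[[0,0,7.1],[0,0,0]]]'

```text
time_s: 25.02
tcp_pos: [0.6732, 0.0489, 0.0268]
eef_rot: [180.0, 0.0, 6.4]
contact_force: [0.3, -0.2, -0.4]
gripper_width: 0.0008
gripper_force: 0.0
```

>>> move_arm --targets '[[[0,-0.5,0],[0,0,0]],[[0,-1.0,0],[0,0,0]],[[0,-1.5,0],[0,0,0]],[[0,-2.0,0],[0,0,0]],[[0,-2.5,0],[0,0,0]]]'

```text
time_s: 25.65
tcp_pos: [0.6708, 0.072, 0.0272]
eef_rot: [179.9, 0.0, 6.4]
contact_force: [3.9, -11.6, -0.3]
gripper_width: 0.0003
gripper_force: 5.8
```

>>> move_arm --targets '[[[0,-0.4,0],[0,0,0]],[[0,-0.8,0],[0,0,0]],[[0,-1.2,0],[0,0,0]],[[0,-1.2,0],[0,0,0]]]'

```text
time_s: 26.15
tcp_pos: [0.6695, 0.0844, 0.0272]
eef_rot: [179.9, -0.0, 6.4]
contact_force: [1.3, -5.2, 0.6]
gripper_width: 0.0004
gripper_force: 3.0
```

>>> move_arm --targets '[[[0,-0.3,0],[0,0,0]],[[0,-0.6,0],[0,0,0]],[[0,-0.9,0],[0,0,0]],[[0,-1.2,0],[0,0,0]],[[0,-1.2,0],[0,0,0]]]'

```text
time_s: 26.78
tcp_pos: [0.6683, 0.0946, 0.0272]
eef_rot: [179.8, 0.0, 6.4]
contact_force: [3.5, -12.3, 1.6]
gripper_width: 0.0006
gripper_force: 6.6
```

>>> move_arm --targets '[[[0,-0.2,0],[0,0,0]],[[0,-0.4,0],[0,0,0]],[[0,-0.4,0],[0,0,0]]]'

```text
time_s: 27.15
tcp_pos: [0.6682, 0.0948, 0.0273]
eef_rot: [179.6, 0.1, 6.4]
contact_force: [8.4, -27.8, -0.1]
gripper_width: 0.0005
gripper_force: 14.1
```

>>> move_arm --targets '[[[0,0.6,0],[0,0,0]],[[0,2.5,0],[0,0,0]],[[0,3.5,-4],[0,0,0]],[[0,3.5,-8],[0,0,0]],[[0,6.0,-10],[0,0,0]]]'

```text
time_s: 27.78
tcp_pos: [0.6753, 0.0426, 0.1296]
eef_rot: [-180.0, -0.2, 6.6]
contact_force: [0.3, -0.8, 0.2]
gripper_width: 0.0004
gripper_force: 0.0
```

>>> move_arm --targets '[[[-4,4,0],[0,0,0]],[[-10,7,-1],[0,0,0]],[[-15,10,-2],[0,0,0]],[[-20,12,-3],[0,0,0]],[[-20,12,-3],[0,0,0]]]'

```text
time_s: 28.4
tcp_pos: [0.4863, -0.1014, 0.1583]
eef_rot: [-180.0, -0.1, 6.3]
contact_force: [-0.1, 0.1, 0.8]
gripper_width: 0.0004
gripper_force: 0.0
```

```bash
cat > fin.py <<'E'
from fit import *
p=np.load("p.npy");s=r.get_state();print(s["time_s"],s["tcp_pos"].round(3))
I=lambda q:(np.array([[np.cos(p[2]),np.sin(p[2])],[-np.sin(p[2]),np.cos(p[2])]])@(np.array(q)[:2]-p[:2])).round(4)
im=[]
for n in("top","side"):
    c=viewer.capture(n)
    for l,z in(("tin_c",0),("jaw_face",.036),("paddle",.06),("thumb_rest",.07),("rack",0)):
        for k in pinpoint(l,n)[:3 if l=="tin_c" else 1]:print(n,l,round(k["score"],2),I(atz(c,k["location"],z)))
    i=c["image"][160:280,230:410] if n=="top" else c["image"][160:280,260:440]
    im.append(cv2.resize(i,(400,267),interpolation=cv2.INTER_CUBIC) if 0 else cv2.resize(i,(800,533)if n=="top" else (400,267),interpolation=cv2.INTER_CUBIC))
cv2.imwrite("pics/f_top.png",cv2.resize(im[0],(800,533)));
E
python3 fin.py
```

```text
28.4 [ 0.486 -0.101  0.158]
top tin_c 0.85 [-0.0419  0.0479]
top tin_c 0.64 [-0.0434  0.1111]
top tin_c 0.56 [-0.0336 -0.0023]
top jaw_face 0.61 [ 0.0129 -0.0317]
top paddle 0.72 [-0.0039 -0.0824]
top thumb_rest 0.97 [ 0.0039 -0.1122]
top rack 0.61 [ 0.0041 -0.0051]
side tin_c 0.9 [-0.0375  0.1163]
side jaw_face 0.69 [-0.0016 -0.0366]
side thumb_rest 0.83 [-0.0006 -0.1163]
side rack 0.73 [0.0005 0.0009]
```

View pics/f_top.png

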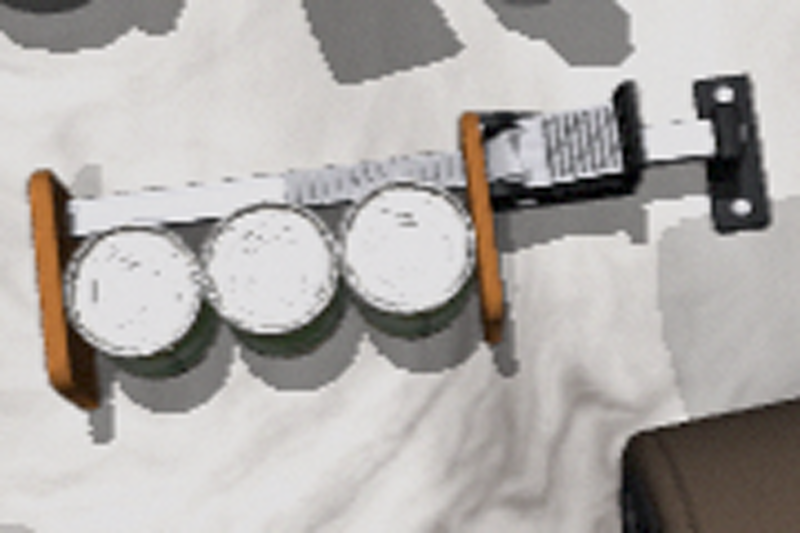

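The final top view shows three tins touching each other and the bar, with the jaw against the third tin at crop (475,250). The stop is engaged and the arm is clear.

```bash
python3 -c "
from plant import r
print(r.close_job())"
```

```text
the job is handed in; nothing more can be done
None
```

The third tin is in the row against the bar, and the stop is pushed up so all three look held snugly in the last picture; I handed the job in at about 28 s, with the arm clear of everything.

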